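# Swap the spent balm tin for the next one from the gravity rack

## Task

Clear the spent balm tin out of the V-cradle into the steel tray for empties first. Then take the end tin from the low end of the sloped gravity rack, so that the next one rolls down to the stop, and lay it in the cradle the way the old one lay, about in the middle, and let go. Leave the other tins in the rack, do not let the fresh tin fall or set it down anywhere else, and do not shift or tip over the bottles and the cup.

Things in the scene. Friction and masses are not known exactly. Their poses are not given: they have to be found in the camera images.
- spent_c (a point): the spent tin, lying in the cradle: aluminium balm tin with a paper band, a plain cylinder 52 mm in diameter and 64 mm long, lying on its side; the point is its centre, its y axis runs along the cylinder (x and z turn as it rolls). Empty, about 60 g.
- fresh0_c (a point): the end tin in the rack, resting on the stop: aluminium balm tin with a paper band, a plain cylinder 52 mm in diameter and 64 mm long, lying on its side; the point is its centre, its y axis runs along the cylinder (x and z turn as it rolls). Full, about 150 g. The next tin touches it from behind, so it can be pinched on its two flat end faces, across its 64 mm length.
- fresh1_c (a point): the second tin in the rack, the same aluminium balm tin with a paper band, a plain cylinder 52 mm in diameter and 64 mm long, lying on its side; the point is its centre, its y axis runs along the cylinder (x and z turn as it rolls).
- fresh2_c (a point): the third tin in the rack, the same aluminium balm tin with a paper band, a plain cylinder 52 mm in diameter and 64 mm long, lying on its side; the point is its centre, its y axis runs along the cylinder (x and z turn as it rolls).
- fresh3_c (a point): the fourth, highest tin in the rack, the same aluminium balm tin with a paper band, a plain cylinder 52 mm in diameter and 64 mm long, lying on its side; the point is its centre, its y axis runs along the cylinder (x and z turn as it rolls).
- rack_stop (a point): place of the end tin's centre when it lies against the stop of the fixed rack, 115 mm above the table. x is level and points up the track (to the robot's left, within 0.35 rad of world y), y along the tins, z up. The track falls 9 degrees towards -x. The stop is a plate 6 mm thick, 15 mm high over the track floor, its inner face 24 mm in front of this point (at -x).
- rack: the fixed sloped rack, axes as rack_stop's; origin on the table 80 mm down-track of rack_stop. The track floor under the end tin is only 46 mm wide, so the tin sticks out 9 mm at each end; the side guides (outer faces 37.5 mm off the middle, 20 mm high) begin 30 mm up-track of rack_stop, so the end tin's end faces are free.
- rack_lamp (a point): centre of the fixed black LED work light over the end tin: a bar 32 (x) by 230 (y) by 50 mm (z), axes as rack_stop's, 18 mm up-track of rack_stop and 77 mm above it; underside 52 mm over the end tin's centre, top 217 mm over the table; on two 12 mm posts at y = +-103 mm. A vertical gripper hits the bar: come from the low end, the tool leaning back about 40 degrees.
- cradle_seat (a point): place of a tin's centre when it lies in the middle of the fixed V-cradle, 80 mm above the table. y runs along the V (the tin's axis), x across it, z up. Two 45 degree plates form the V, 40 mm long along y, so a tin overhangs 12 mm at each end; their tops are about 11 mm below the tin's centre, 30 mm to either side. Foot plate 85 by 55 mm, 8 mm high.
- tray_in (a point): centre of the inner floor (5 mm above the table) of the fixed open steel tray for empties, 150 by 150 mm outside, 4 mm walls, rim 60 mm above the table; x and y run along its sides
- soap: bystander: white round bottle 52 mm in diameter, 170 mm tall, standing 95 to 115 mm from the cradle, beyond it; origin at the centre of its underside, z up
- ink: bystander: black round bottle 44 mm in diameter, 130 mm tall, standing 95 to 115 mm from the cradle, on the robot's side; origin at the centre of its underside, z up
- cup: bystander: white open cup 72 mm in diameter, 80 mm tall, standing beyond the tray; origin at the centre of its underside, z up

How it is judged:
On the way, in this order (a step that is already met when the one before it is completed fails the run):
1. the spent tin lies in the tray (x of spent_c in the frame of tray_in between -0.07 and 0.07 m and y of spent_c in the frame of tray_in between -0.07 and 0.07 m and z of spent_c in the frame of tray_in below 0.045 m), for 0.2 s.
2. the end tin has been taken off the rack and the next one has rolled to the stop (distance between fresh0_c and rack_stop above 0.06 m and x of fresh1_c in the frame of rack_stop between -0.008 and 0.008 m and y of fresh1_c in the frame of rack_stop between -0.008 and 0.008 m and z of fresh1_c in the frame of rack_stop between -0.008 and 0.008 m), for 0.2 s.
At the end, for the whole second after the job is handed in: the spent tin lies inside the tray; the former end tin lies in the cradle, within 6 mm across and in height and 12 mm along of the seat and within 0.15 rad of the V's direction; the second tin lies at the stop within 8 mm and the other two wait behind it in the track; all at rest (all of step 1 and x of fresh0_c in the frame of cradle_seat between -0.006 and 0.006 m and y of fresh0_c in the frame of cradle_seat between -0.012 and 0.012 m and z of fresh0_c in the frame of cradle_seat between -0.006 and 0.006 m and angle between the y axis of fresh0_c and the y axis of cradle_seat, either way round below 0.15 rad and x of fresh1_c in the frame of rack_stop between -0.008 and 0.008 m and y of fresh1_c in the frame of rack_stop between -0.008 and 0.008 m and z of fresh1_c in the frame of rack_stop between -0.008 and 0.008 m and x of fresh2_c in the frame of rack_stop between 0.0364586 and 0.0814586 m and y of fresh2_c in the frame of rack_stop between -0.01 and 0.01 m and z of fresh2_c in the frame of rack_stop between 0 and 0.03 m and x of fresh3_c in the frame of rack_stop between 0.0879171 and 0.132917 m and y of fresh3_c in the frame of rack_stop between -0.01 and 0.01 m and z of fresh3_c in the frame of rack_stop between 0 and 0.03 m and linear speed of each of spent, fresh0, fresh1 below 0.03 m/s); the robot touches nothing.
It fails at once if the white bottle is shifted more than 30 mm or tipped (distance of soap from where it was at the start of the episode above 0.03 m or angle between soap's own z axis and vertical above 0.3 rad).
It fails at once if the black bottle is shifted more than 30 mm or tipped (distance of ink from where it was at the start of the episode above 0.03 m or angle between ink's own z axis and vertical above 0.3 rad).
It fails at once if the cup is shifted more than 30 mm or tipped (distance of cup from where it was at the start of the episode above 0.03 m or angle between cup's own z axis and vertical above 0.3 rad).
It fails at once if the fresh tin falls or is set down low (on the table or in the tray) (height (world z) of fresh0_c below 0.045 m).
It fails at once if another tin is knocked out of the rack (height (world z) of any of fresh1_c, fresh2_c, fresh3_c below 0.09 m).
It also fails if it takes over 54 s, if anything falls off the work surface, if the arm or the gripper's body presses on something with over 40 N, if the wrist force passes 120 N, or if a joint passes its speed limit or range.

## Robot

A 7-joint arm with a two-finger parallel gripper is mounted at the origin on the work surface. World frame = base frame: x ahead of the robot, y to its left, z up, the work surface at z = 0. Lengths are in m, angles in rad, forces in N, time in s.
With the tool pointing down it reaches from about 0.4 to 0.85 m from the base axis. Payload 6.9 kg.
Tool frame: the origin (TCP) lies midway between the tips of the shut fingers; the grasp point (between the pads) lies behind it (robot.grip_depth is the z of the grasp point in the tool frame, in m); z points along the fingers, y is the line along which they close (so a half turn about z gives the same grasp; the last joint's range is limited). The gripper opens to 85 mm and grips with 20 to 120 N. Pads are 22 mm wide; open, the fingers measure 114 mm over their backs; the gripper's body (76 mm by 85 mm) begins 54 mm behind the grasp point. The pads swing forward as they close: fully open they stand 13 mm farther back than shut.
Start: joints at [1.306, 0.507, -0.238, 1.5, 0.126, 1.149, -0.155], TCP at [0.226, -0.583, 0.231] pointing down, gripper open.
Joint ranges: [-3.08, 3.08], [-0.24, 2.05], [-1.43, 1.35], [0, 2.5], [-1.52, 4.66], [0.17, 1.96], [-2.89, 2.89]. Speed limits (rad/s): [2.39, 2.39, 3.14, 3.14, 3.14, 3.14, 3.14].

## Interface

Orientations are given as a 3x3 rotation matrix whose columns are the frame's x, y, z axes.
In Python, from bench import readout, vision, robot, nets gives the robot as it stands.
- The arm moves only by the tool arm_command, never from a script. Its argument "series" is a list of rows, each a list of 7 numbers: the turn, a rotation vector about the world's x, y, z in rad, then the shift along the world's x, y, z in cm, then the closure, from 0 (fully open) to 1 (shut). In form: [[rx, ry, rz, tx, ty, tz, hand], ...]. A call has 1 to 12 rows; each row is the pose to reach, as a shift and turn from the pose commanded when the call began; what a row does not reach only later rows make up. A row lasts 1/10 s, in which the tool goes at most 50 mm and 8.59 degrees, less where a joint would pass 70% of its speed; a pose out of reach is approached as far as the arm can. A call with a gripper value outside its range is refused whole. The fingers move at their own pace and stop on an object; "newtons" is the grip in N (left out, the last holds). Time passes only in rows, so rows that repeat a pose let the fingers close. It gives the time, the measured TCP pose, the force and the opening at its end, in the units of the state.
- readout.get_state(): the state, without advancing time (a new reading comes with each control period).
- vision.grab_frame(name): name is "side" or "top" or "wrist"; returns a dict with "pixels" (420x560x3 uint8, blue, green, red), "vfov" (degrees; the focal length in pixels is half the picture's height over the tangent of half this angle, whatever the lens; pixels are square), "cx", "cy" (the principal point, pixels), "pose" (4x4, takes a point from camera to world coordinates). Camera axes: x right, y down, z forward; pixel columns grow to the right and rows downward; lengths in m; the calibration is good to about 2 mm. A picture is of the moment at which its call begins. There is no depth.
- robot.job_done(): hands the job in, once; it reports no verdict.
Trained networks look in the newest picture that a camera, given by its name, has taken for a name from the list of things; names that differ only in an ending like _2 or _b are one class to them, and where a whole thing is asked for, a point or a joint stands for the part that bears it (a point fixed in the world has none). Each returns a list of dicts, best first, with "conf" (0 to 1); they miss things now and then, are a little off and sometimes report something else, mostly with a low value. They report only what shows in the picture. A call takes as long as a camera call.
- nets.trace(camera, label): "mask" (420x560 bool, what is visible of it) and "extent" ([centre column, centre row, width, height] in pixels, round what is visible of it).
The state is a dict: "time_s": time; "joints": joint angles; "joint_vel": joint speeds; "effort": joint torques, N m; "eef_pos": TCP position; "tcp_rot": TCP orientation; "ft_force": force on the tool from outside, world axes, zero at the start; "ft_torque": the same for the moment, N m; "gripper_width": opening from 0.0 (shut) to 1.0 (fully open).
Only numpy, scipy, OpenCV 4.12 (cv2) and the standard library are available. Lean on these libraries where they do the work, as an engineer would, in place of code of your own. Each camera call takes 0.05 s, during which the arm holds its last target. There are 200 camera calls.

## Working session

There is one attempt and no reset: what is moved stays moved. The work goes in short steps, Python scripts to look and compute and a tool call to move; the robot and the scene stay as the last step left them, time stands still between calls to the robot, and variables do not carry over. Pictures are saved under pics/ and viewed, on a budget of 10 in all, crops included, one or two more only if the job needs it, and the job is handed in when it is done.

Besides the shell and the picture viewer there is one more tool, called as name(argument=value, ...) on one line, values as JSON. arm_command: Moves the arm, as the interface text tells. Its arguments: {"type":"object","properties":{"series":{"type":"array"},"newtons":{"type":"number"}},"required":["series"]}

```bash
ls; mkdir -p pics; cat > h.py <<'E'
import numpy as np, cv2
from bench import readout, vision, robot, nets
def K(f):
    h=f["pixels"].shape[0]; return h/2/np.tan(np.radians(f["vfov"])/2)
def ray(f,u,v):
    d=np.array([(u-f["cx"])/K(f),(v-f["cy"])/K(f),1.]); P=np.array(f["pose"]); return P[:3,3],P[:3,:3]@d
def onz(f,u,v,z):
    o,d=ray(f,u,v); return o+d*(z-o[2])/d[2]
def proj(f,p):
    P=np.array(f["pose"]); c=P[:3,:3].T@(np.atleast_2d(p)-P[:3,3]).T; return np.stack([c[0]/c[2]*K(f)+f["cx"],c[1]/c[2]*K(f)+f["cy"]],1)
E
python3 - <<'E'
from h import *
s=readout.get_state(); print(s, robot.grip_depth)
for n in ["top","side"]:
    f=vision.grab_frame(n); cv2.imwrite(f"pics/{n}0.png",f["pixels"]); print(n,f["vfov"],f["cx"],f["cy"],np.round(f["pose"],3).tolist())
    np.save(f"{n}0.npy",f,allow_pickle=True)
    for l in ["spent_c","fresh0_c","rack","rack_lamp","cradle_seat","tray_in","soap","ink","cup"]:
        for r in nets.trace(n,l)[:4]: print(l,round(r["conf"],2),np.round(r["extent"],1))
E
```

```text
pics
{'time_s': 0.0, 'joints': array([ 1.30551378,  0.50834149, -0.2375188 ,  1.50111911,  0.12569332,
        1.14890644, -0.15476995]), 'joint_vel': array([ 1.19806909e-03, -5.14177477e-04,  8.41105465e-04,  2.67716682e-04,
       -4.67806723e-05, -7.26213509e-04,  1.14358141e-03]), 'effort': array([ 5.62667556e-04, -6.20605516e+01, -2.18636759e+00, -2.49660784e+01,
        1.27602767e-02,  1.18862363e-02,  7.67584652e-06]), 'eef_pos': array([ 0.22621074, -0.58209141,  0.23043194]), 'tcp_rot': array([[ 9.32030367e-01,  3.62379551e-01, -6.74890563e-04],
       [ 3.62380178e-01, -9.32028901e-01,  1.65372497e-03],
       [-2.97413960e-05, -1.78588886e-03, -9.99998405e-01]]), 'ft_force': array([-0.45486694, -0.55857387,  0.06317978]), 'ft_torque': array([-0.01063512,  0.01806074, -0.04058473]), 'gripper_width': 0.998114917918786} -0.0187
top 46.45500965005428 279.422980845098 209.1491970841332 [[-0.017, -0.995, 0.095, 0.409], [-0.999, 0.019, 0.025, -0.027], [-0.027, -0.094, -0.995, 1.246], [0.0, 0.0, 0.0, 1.0]]
spent_c 0.57 [319.5 215.4  32.8  30.2]
fresh0_c 0.78 [224.6 208.9  15.3  30
[... 203 characters left out ...]
tray_in 0.87 [423.9 228.1  78.9  73.5]
soap 0.96 [330.4 173.2  23.9  26.5]
ink 0.79 [301.4 254.1  17.9  17.5]
cup 0.64 [404.3 174.4  34.4  29.5]
side 53.93070798341769 282.7890495053786 209.5081337723954 [[0.998, -0.045, 0.046, 0.448], [-0.064, -0.639, 0.767, -0.731], [-0.005, -0.768, -0.64, 0.725], [0.0, 0.0, 0.0, 1.0]]
spent_c 0.8 [291.8 248.9  35.6  36.8]
fresh0_c 0.56 [287.1 174.9  24.3  21.9]
rack 0.61 [289.2 171.4  93.9  83.2]
rack_lamp 0.58 [288.7 173.1  98.8  79. ]
cradle_seat 0.63 [294.4 271.7  38.3  26.6]
tray_in 0.73 [286.6 370.5 104.3  96.6]
soap 0.92 [340.2 256.7  26.9  66. ]
ink 0.63 [253.  244.8  21.4  47. ]
cup 0.95 [356.8 340.2  45.3  58.2]
cup 0.45 [292.5 272.7  42.3  18.4]
```

```bash
python3 - <<'E'
import cv2
t=cv2.imread("pics/top0.png"); s=cv2.imread("pics/side0.png")
cv2.imwrite("pics/t1.png",cv2.resize(t[140:290,110:480],None,fx=2.16,fy=2.16,interpolation=cv2.INTER_CUBIC))
cv2.imwrite("pics/s1.png",cv2.resize(s[110:420,200:420],None,fx=1.93,fy=1.93,interpolation=cv2.INTER_CUBIC))
E
```

```text
(no output)
```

View pics/t1.png

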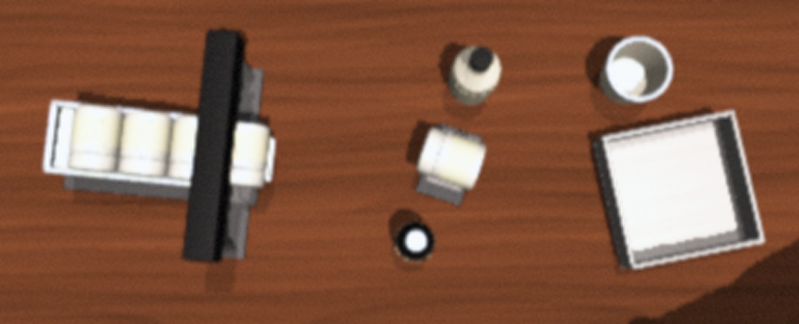

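View pics/s1.png

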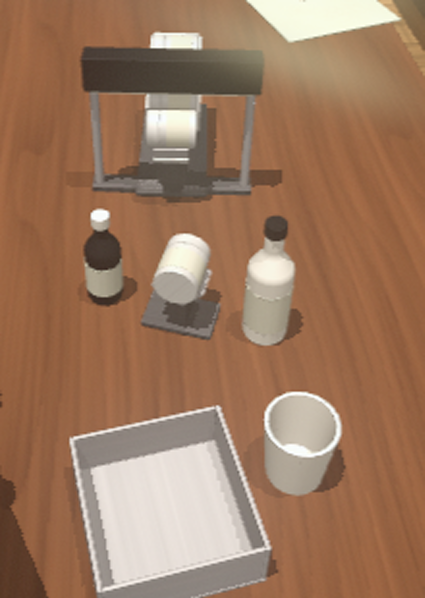

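Top view (crop): rack at left, lamp bar at (212,145), end tin at (250,155), spent tin at (452,158), ink at (415,240), soap at (475,75), tray at (680,190), cup at (637,70). The side view agrees with this. Next I fit models to the outlines.

```bash
cat > fit.py <<'E'
from h import *
from scipy.optimize import minimize
def Rz(a): c,s=np.cos(a),np.sin(a); return np.array([[c,-s,0],[s,c,0],[0,0,1]])
t=np.linspace(0,2*np.pi,40,endpoint=False)
TIN=np.array([[.026*np.cos(a),y,.026*np.sin(a)] for a in t for y in(-.032,.032)])
def box(x,y,z0,z1): return np.array([[i*x/2,j*y/2,k] for i in(-1,1) for j in(-1,1) for k in(z0,z1)])
S=8
def sil(f,pts,shape=(420,560)):
    m=np.zeros((shape[0],shape[1]),np.uint8); q=proj(f,pts)
    h=cv2.convexHull(np.round(q*256).astype(np.int32).reshape(-1,1,2)); 
    return h.astype(np.float64).reshape(-1,2)/256
def cover(f,pts,roi):
    u0,v0,u1,v1=roi; h=sil(f,pts)
    m=np.zeros(((v1-v0)*S,(u1-u0)*S),np.uint8)
    q=((h-[u0,v0]+.5)*S*16).astype(np.int32); cv2.fillPoly(m,[q.reshape(-1,1,2)],1,shift=4)
    return cv2.resize(m.astype(np.float32),(u1-u0,v1-v0),interpolation=cv2.INTER_AREA)
def fit(model,z,views,x0):
    def cost(p):
        c=0
        for f,m in views:
            v,u=np.where(m); roi=(max(u.min()-15,0),max(v.min()-15,0),min(u.max()+15,560),min(v.max()+15,420))
            a=cover(f,model@Rz(p[2]).T+[p[0],p[1],z],roi); b=m[roi[1]:roi[3],roi[0]:roi[2]]
            c+=1-np.minimum(a,b).sum()/np.maximum(a,b).sum()
        return c
    sx=np.array([x0]+[np.array(x0)+d for d in([.01,0,0],[0,.01,0],[0,0,.15])])
    r=minimize(cost,x0,method="Nelder-Mead",options=dict(initial_simplex=sx,xatol=1e-5,fatol=1e-5,maxiter=400)); return r.x,r.fun
E
cat > m.py <<'E'
from fit import *
F={n:vision.grab_frame(n) for n in("top","side")}
def masks(l,names=("top","side")):
    o=[]
    for n in names:
        r=nets.trace(n,l)
        if r: o.append((F[n],r[0]["mask"].astype(float)))
    return o
T=F["top"]
x0=onz(T,319,215.5,.08)
for nm in(("top","side"),("top",),("side",)):
    print("spent",nm,fit(TIN,.08,masks("spent_c",nm),[x0[0],x0[1],-.38]))
x0=onz(T,424,228,.03)
for nm in(("top","side"),("top",)):
    print("tray",fit(box(.15,.15,0,.06),0,masks("tray_in",nm),[x0[0],x0[1],.15]))
for l,d,h in(("soap",.052,.17),("ink",.044,.13),("cup",.072,.08)):
    m=masks(l); r=nets.trace("top",l)[0]["extent"]; x0=onz(T,r[0],r[1],h/2)
    C=np.array([[d/2*np.cos(a),d/2*np.sin(a),z] for a in t for z in(0,h*(.6 if l!="cup" else 1))]+[[0,0,h]])
    print(l,fit(C,0,m,[x0[0],x0[1],0]))
# lamp: dark pixels in top picture
g=T["pixels"].max(2); m=np.zeros((420,560)); m[145:270,185:240]=(g[145:270,185:240]<48)
n,lab,st,ce=cv2.connectedComponentsWithStats(m.astype(np.uint8)); i=1+st[1:,4].argmax(); m=(lab==i).astype(float); print(st[i])
x0=onz(T,*ce[i],.19); 
p,c=fit(box(.032,.23,-.025,.025),.192,[(T,m)],[x0[0],x0[1],1.5]); print("lamp",p,c)
ex=np.array([np.cos(p[2]),np.sin(p[2])]); print("stop",p[:2]-.018*ex,"yaw",p[2])
m1=masks("fresh0_c",("side",)); print(m1[0][1].sum())
print("f0 side",fit(TIN,.115,m1,[*(p[:2]-.018*ex),p[2]]))
E
python3 m.py
```

```text
spent ('top', 'side') (array([ 0.50907708, -0.09202584, -0.34579701]), np.float64(0.13187043835361245))
spent ('top',) (array([ 0.50853884, -0.09191583, -0.35991425]), np.float64(0.061409489180112575))
spent ('side',) (array([ 0.50948273, -0.09284765, -0.34225059]), np.float64(0.06173235477237138))
tray (array([ 0.47147899, -0.35007532,  0.17545379]), np.float64(0.03949570777322586))
tray (array([ 0.471308  , -0.349504  ,  0.18055084]), np.float64(0.020656309796992622))
soap (array([ 0.60527642, -0.12081362,  0.0939509 ]), np.float64(0.1561036943609272))
ink (array([ 0.4191709 , -0.04989754, -0.00391756]), np.float64(0.19783122684176957))
cup (array([ 0.60463662, -0.30293218,  0.12322513]), np.float64(0.3410804828705666))
[ 195  154   31  107 1738]
lamp [0.51791363 0.1505376  1.46555318] 0.15804573518273413
stop [0.51602275 0.13263719] yaw 1.465553179432547
493.0
f0 side (array([0.51430476, 0.13425242, 1.46171446]), np.float64(0.06225228715320197))
```

arm_command(series=[[0,0,-0.72,28.3,49,1,0],[0,0,-0.72,28.3,49,1,0],[0,0,-0.72,28.3,49,1,0],[0,0,-0.72,28.3,49,1,0],[0,0,-0.72,28.3,49,1,0],[0,0,-0.72,28.3,49,1,0],[0,0,-0.72,28.3,49,1,0],[0,0,-0.72,28.3,49,1,0],[0,0,-0.72,28.3,49,1,0],[0,0,-0.72,28.3,49,1,0],[0,0,-0.72,28.3,49,1,0],[0,0,-0.72,28.3,49,1,0]], newtons=40)

```text
time_s: 3.15
eef_pos: [0.5118, -0.0865, 0.2417]
tcp_rot: [[0.942, -0.336, 0.002], [-0.336, -0.942, 0.003], [0.001, -0.003, -1.0]]
ft_force: [-1.3, -0.0, 0.0]
gripper_width: 0.999
```

```bash
python3 - <<'E'
from fit import *
f=vision.grab_frame("wrist"); cv2.imwrite("pics/w1.png",f["pixels"]); s=readout.get_state(); print(s["eef_pos"],s["joints"])
m=nets.trace("wrist","spent_c")
for r in m[:2]: print(r["conf"],r["extent"])
if m:print(fit(TIN,.08,[(f,m[0]["mask"].astype(float))],[.509,-.092,-.35]))
for r in nets.trace("wrist","cradle_seat")[:2]: print("cr",r["conf"],r["extent"],f"proj", proj(f,[.509,-.092,.08]))
E
```

```text
[ 0.51220361 -0.08583031  0.24158703] [ 0.29901063  0.33484969 -0.24620685  1.76017169  0.08850497  1.05562066
 -1.88958676]
0.77 [290.5, 189.9, 63.8, 52.1]
(array([ 0.51173338, -0.09070815, -0.35521024]), np.float64(0.02965236661284143))
cr 0.86 [291.4, 156.9, 48.5, 24.3] proj [[291.25840596 192.48310946]]
```

View pics/w1.png

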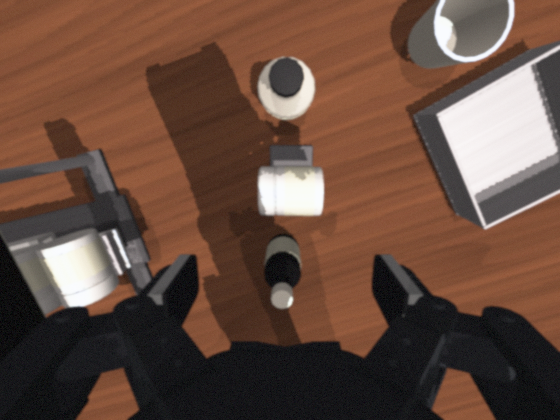

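The wrist view shows the spent tin at (290,190), centred on the cradle foot (291,157). Soap is at (286,88) and ink at (283,265). I'll hold for a moment to check how the arm settles.

arm_command(series=[[0,0,0,0,0,0,0],[0,0,0,0,0,0,0],[0,0,0,0,0,0,0]])

```text
time_s: 3.6
eef_pos: [0.5089, -0.0939, 0.2414]
tcp_rot: [[0.939, -0.344, -0.0], [-0.344, -0.939, -0.0], [0.0, 0.0, -1.0]]
ft_force: [-0.7, 0.5, -0.1]
gripper_width: 1.004
```

arm_command(series=[[0,0,0,0.15,0.2,-4,0],[0,0,0,0.15,0.2,-8,0],[0,0,0,0.15,0.2,-12,0],[0,0,0,0.15,0.2,-15,0],[0,0,0,0.15,0.2,-17,0],[0,0,0,0.15,0.2,-18,0],[0,0,0,0.15,0.2,-18.6,0],[0,0,0,0.15,0.2,-18.6,0],[0,0,0,0.15,0.2,-18.6,0]])

```text
time_s: 4.5
eef_pos: [0.5115, -0.0908, 0.0561]
tcp_rot: [[0.94, -0.342, 0.001], [-0.342, -0.94, -0.0], [0.001, -0.0, -1.0]]
ft_force: [-0.1, -0.4, 0.9]
gripper_width: 0.998
```

arm_command(series=[[0,0,0,0,0,0,1],[0,0,0,0,0,0,1],[0,0,0,0,0,0,1],[0,0,0,0,0,0,1],[0,0,0,0,0,0,1],[0,0,0,0,0,0,1],[0,0,0,0,0,0,1]], newtons=40)

```text
time_s: 5.2
eef_pos: [0.5115, -0.0906, 0.0563]
tcp_rot: [[0.94, -0.342, 0.002], [-0.342, -0.94, -0.0], [0.002, -0.0, -1.0]]
ft_force: [-1.6, 0.7, 6.4]
gripper_width: 0.745
```

arm_command(series=[[0,0,0,0,0,3,1],[0,0,0,0,0,7,1],[0,0,0,0,0,11,1],[0,0,0,0,0,14,1],[0,0,0.1,-0.5,-3,15,1],[0,0,0.2,-1,-7,15,1],[0,0,0.3,-1.7,-11,15,1],[0,0,0.4,-2.4,-15.5,15,1],[0,0,0.5,-3.1,-20,15,1],[0,0,0.53,-3.6,-23.5,15,1],[0,0,0.53,-3.9,-25.4,15,1],[0,0,0.53,-4,-25.9,15,1]])

```text
time_s: 6.4
eef_pos: [0.4695, -0.3525, 0.205]
tcp_rot: [[0.985, 0.175, -0.001], [0.175, -0.985, -0.001], [-0.001, 0.001, -1.0]]
ft_force: [-1.0, 0.4, 0.3]
gripper_width: 0.747
```

arm_command(series=[[0,0,0,0,0,-3,1],[0,0,0,0,0,-7,1],[0,0,0,0,0,-11,1],[0,0,0,0,0,-15,1],[0,0,0,0,0,-17.5,1],[0,0,0,0,0,-19,1],[0,0,0,0,0,-19.4,1],[0,0,0,0,0,-19.4,1]])

```text
time_s: 7.2
eef_pos: [0.4713, -0.3483, 0.0112]
tcp_rot: [[0.983, 0.181, -0.0], [0.181, -0.983, 0.001], [-0.0, -0.001, -1.0]]
ft_force: [-0.2, -0.8, -0.3]
gripper_width: 0.74
```

arm_command(series=[[0,0,0,0,0,-0.3,0],[0,0,0,0,0,-0.3,0],[0,0,0,0,0,-0.3,0],[0,0,0,0,0,-0.3,0],[0,0,0,0,0,0,0],[0,0,0,0,0,3,0],[0,0,0,0,0,7,0],[0,0,0,0,0,12,0],[0,0,0,0,0,17,0],[0,0,0,0,0,22,0],[0,0,0,0,0,24,0],[0,0,0,0,0,25,0]])

```text
time_s: 8.4
eef_pos: [0.4716, -0.3499, 0.2644]
tcp_rot: [[0.984, 0.18, 0.004], [0.18, -0.984, -0.003], [0.003, 0.003, -1.0]]
ft_force: [0.1, -0.1, -0.7]
gripper_width: 0.998
```

```bash
python3 - <<'E'
from fit import *
f=vision.grab_frame("wrist"); cv2.imwrite("pics/w2.png",f["pixels"]); s=readout.get_state(); print(s["eef_pos"],s["joints"],s["gripper_width"])
for c in("top","side","wrist"):
    f=vision.grab_frame(c)
    for r in nets.trace(c,"spent_c")[:3]: print(c,r["conf"],np.round(r["extent"],1),onz(f,*r["extent"][:2],.031))
E
```

```text
[ 0.47156021 -0.34993119  0.26425466] [ 0.81154028  0.42822966 -0.33157528  1.55283562  0.1473361   1.18107174
 -0.93797042] 1.000359171485912
top 0.74 [422.2 231.3  35.1  30.3] [ 0.46315449 -0.34793741  0.031     ]
side 0.62 [285.4 373.6  38.   47.2] [ 0.47354643 -0.35467059  0.031     ]
wrist 0.81 [284.4 176.6  53.6  45.2] [ 0.47349436 -0.34741311  0.031     ]
```

View pics/w2.png

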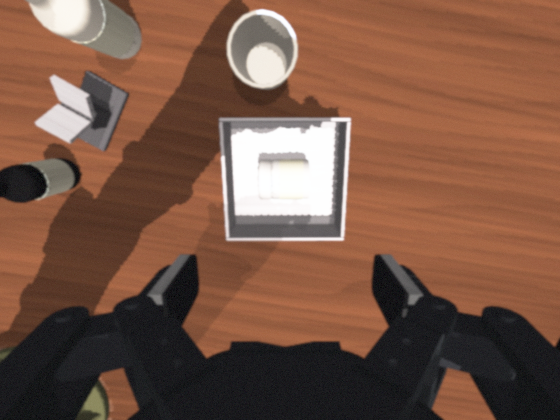

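Spent tin lies in the tray at (284,178) in the wrist picture, and the cradle is empty. Next move goes to the low end of the rack.

arm_command(series=[[0,0,0.1,0.3,2.5,1,0],[0,0,0.24,0.8,6,2,0],[0,0,0.38,1.2,10,3,0],[0,0,0.52,1.5,14,3.6,0],[0,0,0.66,1.9,18,3.6,0],[0,0,0.8,2.3,22,3.6,0],[0,0,0.94,2.7,26,3.6,0],[0,0,1.08,3,30,3.6,0],[0,0,1.2,3.3,33,3.6,0],[0,0,1.27,3.5,34.6,3.6,0],[0,0,1.284,3.6,35,3.6,0],[0,0,1.284,3.6,35,3.6,0]])

```text
time_s: 9.95
eef_pos: [0.507, -0.0004, 0.2967]
tcp_rot: [[0.108, 0.994, -0.001], [0.994, -0.108, -0.0], [-0.0, -0.001, -1.0]]
ft_force: [-0.1, -0.2, 0.1]
gripper_width: 0.996
```

arm_command(series=[[0.1,-0.0105,0,0,1,0,0],[0.22,-0.0231,0,0,2,0,0],[0.34,-0.0357,0,0,3,-1,0],[0.46,-0.0483,0,0,4,-3,0],[0.58,-0.0609,0,0,5,-5,0],[0.68,-0.0714,0,0,6,-8,0],[0.74,-0.0777,0,0,6.2,-10,0],[0.746,-0.0783,0,0,6.2,-10.8,0],[0.746,-0.0783,0,0,6.2,-10.8,0],[0.746,-0.0783,0,0,6.2,-10.8,0]])

```text
time_s: 10.95
eef_pos: [0.5077, 0.0624, 0.1903]
tcp_rot: [[0.077, 0.994, 0.072], [0.728, -0.106, 0.677], [0.681, 0.0, -0.733]]
ft_force: [-0.4, 0.6, 0.3]
gripper_width: 0.999
```

```bash
python3 - <<'E'
from fit import *
f=vision.grab_frame("wrist"); cv2.imwrite("pics/w3.png",f["pixels"]); s=readout.get_state(); print(s["eef_pos"],np.round(s["joints"],2))
for r in nets.trace("wrist","fresh0_c")[:4]:
    print(r["conf"],np.round(r["extent"],1),fit(TIN,.115,[(f,r["mask"].astype(float))],[.5155,.133,1.465-0]))
ex=np.array([.105,.9945,0]);ey=np.array([-.9945,.105,0]);c=np.array([.5155,.1332,.115])
print("proj f0 ends",proj(f,[c,c+.032*ey,c-.032*ey]), "lamp bottom edge", proj(f,[c+.002*ex+[0,0,.052]+y*ey for y in(-.115,.115)]))
C=np.vstack([box(.085,.055,0,.008),box(.06,.04,.069,.069)]) 
for n in(("side",),("top",)):
    f=vision.grab_frame(n[0]); r=nets.trace(n[0],"cradle_seat")
    if r: print(n,r[0]["conf"],np.round(r[0]["extent"]),fit(C,0,[(f,r[0]["mask"].astype(float))],[.5105,-.0913,-.35]))
    cv2.imwrite(f"pics/{n[0]}3.png",f["pixels"])
E
```

```text
[0.50775406 0.06274032 0.1906691 ] [ 0.92  0.66 -0.97  1.96 -0.32  0.76  0.2 ]
0.85 [282.5 204.1  84.6  59. ] (array([0.51497842, 0.13405351, 1.46446245]), np.float64(0.02090442165297557))
proj f0 ends [[284.52726282 204.28333548]
 [247.76484265 204.31100941]
 [321.28599862 204.25566432]] lamp bottom edge [[445.16841996 168.27047129]
 [123.64533219 168.49677153]]
('side',) 0.6 [294. 264.  40.  36.] (array([ 0.508755  , -0.09507491, -0.25643931]), np.float64(0.21735383554729337))
```

View pics/w3.png

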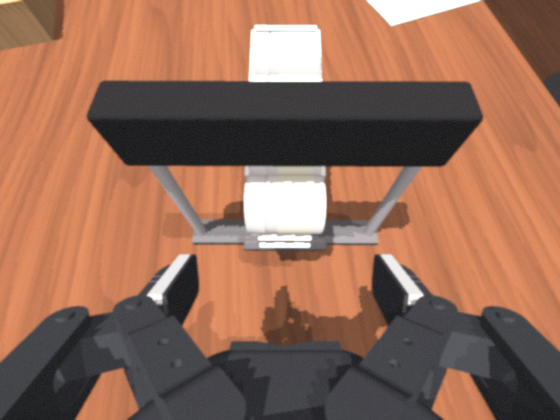

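```bash
python3 - <<'E'
from fit import *
f=vision.grab_frame("wrist"); s=readout.get_state(); R=s["tcp_rot"]; P=np.array(f["pose"])
print("cam in tool",R.T@(P[:3,3]-s["eef_pos"]), "cam z in tool",R.T@P[:3,2])
c=np.array([.515,.1338,.115]); z=R[:,2]; tcp=c+.0245*z; print("tcp goal",tcp,"delta cm",(tcp-s["eef_pos"])*100, s["eef_pos"])
ex=np.array([.106,.9944,0]); 
for L in(.052,.102):
    print("lamp edge in tool", R.T@(c+.002*ex+[0,0,L]-tcp))
E
```

```text
cam in tool [ 0.06942315  0.00067623 -0.14212357] cam z in tool [-2.75467171e-01  4.75935551e-05  9.61310478e-01]
tcp goal [0.51675406 0.15038871 0.09705598] delta cm [ 0.96021976  8.76470425 -9.27965031] [0.50715186 0.06274167 0.18985248]
lamp edge in tool [ 3.68698425e-02  1.67093040e-05 -6.12234898e-02]
lamp edge in tool [ 7.09130893e-02  3.05691138e-05 -9.78439370e-02]
```

Wrist picture: end tin at (282,204), lamp bar across (285,125), fingers straddle the tin evenly. The clearance to the lamp checks out (body 42.5 mm against 47.6 mm). Approaching along the tool axis.

arm_command(series=[[0,0,0,0.2,2,-2.1,0],[0,0,0,0.4,4,-4.2,0],[0,0,0,0.6,5.7,-6,0],[0,0,0,0.8,7,-7.4,0],[0,0,0,0.9,8,-8.5,0],[0,0,0,0.95,8.5,-9,0],[0,0,0,0.95,8.8,-9.3,0],[0,0,0,0.95,8.8,-9.3,0],[0,0,0,0.95,8.8,-9.3,0]])

```text
time_s: 12.2
eef_pos: [0.5168, 0.15, 0.0966]
tcp_rot: [[0.078, 0.994, 0.072], [0.728, -0.106, 0.678], [0.682, -0.0, -0.732]]
ft_force: [-0.3, -0.9, 0.7]
gripper_width: 1.005
```

arm_command(series=[[0,0,0,0,0,0,1],[0,0,0,0,0,0,1],[0,0,0,0,0,0,1],[0,0,0,0,0,0,1],[0,0,0,0,0,0,1],[0,0,0,0,0,0,1],[0,0,0,0,0,0,1],[0,0,0,0,0,0,1]], newtons=45)

```text
time_s: 13.0
eef_pos: [0.517, 0.1499, 0.0967]
tcp_rot: [[0.078, 0.994, 0.072], [0.728, -0.106, 0.678], [0.682, -0.0, -0.732]]
ft_force: [-0.7, -5.2, 6.4]
gripper_width: 0.749
```

arm_command(series=[[0,0,0,0,-0.1,0.3,1],[0,0,0,0,-0.3,0.8,1],[0,0,0,-0.1,-0.8,1.4,1],[0,0,0,-0.15,-1.5,2.2,1],[0,0,0,-0.25,-2.4,3.2,1],[0,0,0,-0.35,-3.4,4.3,1],[0,0,0,-0.5,-4.6,5.6,1],[0,0,0,-0.65,-6,7,1],[0,0,0,-0.8,-7.5,8.5,1],[0,0,0,-0.95,-8.8,9.8,1],[0,0,0,-1,-9.5,10.5,1],[0,0,0,-1,-9.7,10.7,1]])

```text
time_s: 14.2
eef_pos: [0.5068, 0.0523, 0.2039]
tcp_rot: [[0.078, 0.994, 0.073], [0.728, -0.107, 0.677], [0.681, 0.0, -0.732]]
ft_force: [0.5, 0.5, -1.4]
gripper_width: 0.745
```

```bash
python3 - <<'E'
from fit import *
f=vision.grab_frame("wrist"); cv2.imwrite("pics/w4.png",f["pixels"]); s=readout.get_state(); print(s["eef_pos"],np.round(s["joints"],2),s["gripper_width"])
C=np.vstack([box(.085,.055,0,.008),box(.06,.04,.069,.069)])
for n in("side","top"):
    g=vision.grab_frame(n); cv2.imwrite(f"pics/{n}4.png",g["pixels"])
    for l in("fresh0_c","cradle_seat"):
        for r in nets.trace(n,l)[:2]: print(n,l,r["conf"],np.round(r["extent"],1))
a=f["pixels"]; b=cv2.imread("pics/side4.png")[110:320,200:420]
cv2.imwrite("pics/v4.png",np.hstack([cv2.resize(a,(400,300)),cv2.resize(b,(314,300))]))
E
```

```text
[0.50670708 0.05268785 0.20369876] [ 0.95  0.64 -0.97  1.94 -0.32  0.81  0.2 ] 0.7462167556014061
side fresh0_c 0.56 [286.7 169.1  27.4   8.3]
side cradle_seat 0.84 [293.1 264.4  39.4  39.4]
top fresh0_c 0.62 [258.2 208.6  23.4  32.9]
top cradle_seat 0.49 [330.9 174.6  27.4  29.9]
```

View pics/v4.png

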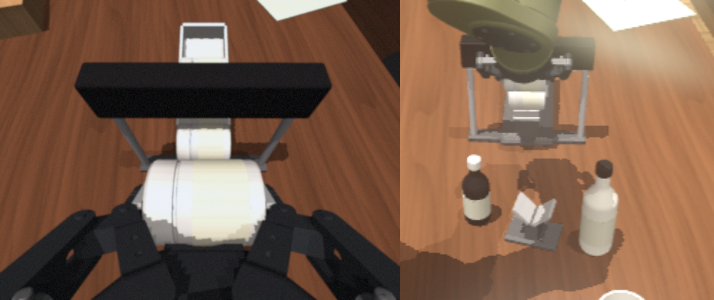

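The fresh tin is held firmly. The next tin sits at the stop (wrist part of the picture, (205,145); side part, (527,103)), and the empty V is at (533,212). Next: bring the tool upright, then carry the tin to the cradle.

arm_command(series=[[-0.06,0.0064,0,0,-0.5,1,1],[-0.16,0.0171,0,0,-1.5,2.5,1],[-0.28,0.03,0,0,-3,4.5,1],[-0.4,0.0428,0,0,-4.5,6,1],[-0.52,0.0556,0,0,-6,7,1],[-0.64,0.0685,0,0,-7,7,1],[-0.72,0.077,0,0,-7.5,7,1],[-0.742,0.0798,0,0,-7.5,7,1],[-0.742,0.0798,0,0,-7.5,7,1]])

```text
time_s: 15.45
eef_pos: [0.5061, -0.0197, 0.2729]
tcp_rot: [[0.103, 0.995, -0.002], [0.995, -0.103, 0.006], [0.005, -0.003, -1.0]]
ft_force: [-0.4, -1.0, -1.4]
gripper_width: 0.745
```

arm_command(series=[[0,0,0.08,0,-0.5,0,1],[0,0,0.22,0,-1.5,0,1],[0,0,0.36,0.1,-2.6,0,1],[0,0,0.5,0.2,-3.8,0,1],[0,0,0.64,0.2,-5,0,1],[0,0,0.78,0.3,-6,0,1],[0,0,0.92,0.3,-6.6,0,1],[0,0,1.06,0.4,-6.8,0,1],[0,0,1.18,0.4,-6.8,0,1],[0,0,1.28,0.4,-6.8,0,1],[0,0,1.325,0.4,-6.8,0,1],[0,0,1.325,0.4,-6.8,0,1]])

```text
time_s: 16.65
eef_pos: [0.5099, -0.0905, 0.2724]
tcp_rot: [[-0.938, 0.346, -0.006], [0.346, 0.938, 0.002], [0.006, 0.0, -1.0]]
ft_force: [-1.0, -1.4, -1.9]
gripper_width: 0.743
```

```bash
python3 - <<'E'
from fit import *
s=readout.get_state(); print(s["eef_pos"],s["joints"].round(2)); print(s["tcp_rot"].round(3))
V=[box(.085,.055,0,.008)]
f=vision.grab_frame("wrist"); g=vision.grab_frame("side")
a=f["pixels"].copy(); b=g["pixels"].copy()
c=np.array([.511,-.091,0]); R=Rz(-.355)
for F,im in((f,a),(g,b)):
    for pts in([[-.0425,-.0275,.008],[.0425,-.0275,.008],[.0425,.0275,.008],[-.0425,.0275,.008]],[[-.03,-.02,.069],[-.03,.02,.069]],[[.03,-.02,.069],[.03,.02,.069]]):
        q=proj(F,np.array(pts)@R.T+c); cv2.polylines(im,[np.round(q*16).astype(np.int32)],True,(0,255,0),1,cv2.LINE_AA,4)
print(proj(f,c+[0,0,.07]))
cv2.imwrite("pics/v5.png",np.hstack([cv2.resize(a,(400,300)),cv2.resize(b[210:310,235:355],(360,300),interpolation=cv2.INTER_CUBIC)]))
E
```

```text
[ 0.50985729 -0.09049847  0.27241975] [ 0.8   0.44 -1.01  1.7   0.39  1.23  0.92]
[[-0.938  0.346 -0.006]
 [ 0.346  0.938  0.002]
 [ 0.006  0.    -1.   ]]
[[284.66841519 184.99855163]]
```

View pics/v5.png

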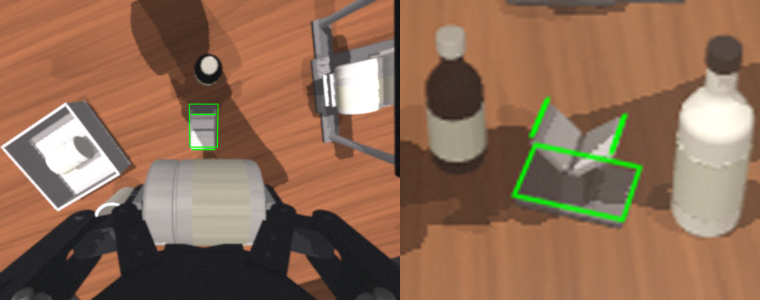

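The projected cradle outline matches in both views. In the wrist part the foot is at (204,127), and in the side part it is at (577,183). Lowering.

arm_command(series=[[0,0,0,0.1,0,-3,1],[0,0,0,0.1,0,-7,1],[0,0,0,0.1,0,-11,1],[0,0,0,0.1,0,-15,1],[0,0,0,0.1,0,-18,1],[0,0,0,0.1,0,-20,1],[0,0,0,0.1,0,-20.8,1],[0,0,0,0.1,0,-21.2,1],[0,0,0,0.1,0,-21.4,1],[0,0,0,0.1,0,-21.4,1]])

```text
time_s: 17.75
eef_pos: [0.512, -0.0896, 0.06]
tcp_rot: [[-0.938, 0.346, -0.003], [0.346, 0.938, -0.001], [0.003, -0.002, -1.0]]
ft_force: [-0.6, 0.1, -0.9]
gripper_width: 0.745
```

arm_command(series=[[0,0,0,-0.05,-0.1,-0.2,1],[0,0,0,-0.05,-0.1,-0.3,1],[0,0,0,-0.05,-0.1,-0.4,1],[0,0,0,-0.05,-0.1,-0.4,1]])

```text
time_s: 18.15
eef_pos: [0.5121, -0.0909, 0.0561]
tcp_rot: [[-0.938, 0.345, -0.002], [0.345, 0.938, -0.001], [0.001, -0.002, -1.0]]
ft_force: [1.5, -1.7, 4.0]
gripper_width: 0.746
```

Contact with the V (about +5 N in z) at the expected height. Releasing.

arm_command(series=[[0,0,0,0,0,0,0.22],[0,0,0,0,0,0,0.15],[0,0,0,0,0,0,0.08],[0,0,0,0,0,0,0],[0,0,0,0,0,0,0],[0,0,0,0,0,0,0],[0,0,0,0,0,0,0]])

```text
time_s: 18.85
eef_pos: [0.5109, -0.0905, 0.0552]
tcp_rot: [[-0.939, 0.345, -0.004], [0.345, 0.939, -0.0], [0.004, -0.002, -1.0]]
ft_force: [-0.3, 0.5, 0.8]
gripper_width: 0.995
```

arm_command(series=[[0,0,0,0,0,0.5,0],[0,0,0,0,0,1.5,0],[0,0,0,0,0,3,0],[0,0,0,0,0,5,0],[0,0,0,0,0,8,0],[0,0,0,0,0,12,0],[0,0,0,0,0,16,0],[0,0,0,0,0,19,0],[0,0,0,0,0,20,0],[0,0,0,0,0,20,0],[0,0,0,0,0,20,0]])

```text
time_s: 19.95
eef_pos: [0.5103, -0.0908, 0.2547]
tcp_rot: [[-0.938, 0.345, -0.005], [0.345, 0.938, -0.001], [0.005, -0.002, -1.0]]
ft_force: [0.3, -0.8, -0.1]
gripper_width: 1.002
```

```bash
python3 - <<'E'
from fit import *
s=readout.get_state(); print(s["eef_pos"],s["ft_force"],s["gripper_width"])
f=vision.grab_frame("wrist"); g=vision.grab_frame("side")
for n,F in(("wrist",f),("side",g)):
    for r in nets.trace(n,"fresh0_c")[:5]:
        o=onz(F,*r["extent"][:2],.08); print(n,r["conf"],np.round(r["extent"]),o.round(3))
        if abs(o[1]+.09)<.03: print("  fit",fit(TIN,.08,[(F,r["mask"].astype(float))],[.511,-.091,-.355]))
        if n=="side" and r["extent"][1]<200: print("  rack",fit(TIN,.115,[(F,r["mask"].astype(float))],[.515,.134,1.465]))
cv2.imwrite("pics/v6.png",np.hstack([cv2.resize(f["pixels"],(400,300)),cv2.resize(g["pixels"][110:410,200:420],(330,300*3//2))[:300]*1]))
E
```

```text
[ 0.51032488 -0.09077179  0.25474032] [ 0.27491083 -0.84665878 -0.08524571] 1.0019605371121874
wrist 0.91 [287. 190.  64.  48.] [ 0.513 -0.09   0.08 ]
  fit (array([ 0.51085853, -0.09009885, -0.35268953]), np.float64(0.02409594017996708))
side 0.88 [291. 249.  26.  36.] [ 0.504 -0.095  0.08 ]
  fit (array([ 0.50967459, -0.09130375, -0.34614788]), np.float64(0.08316671793294372))
```

View pics/v6.png

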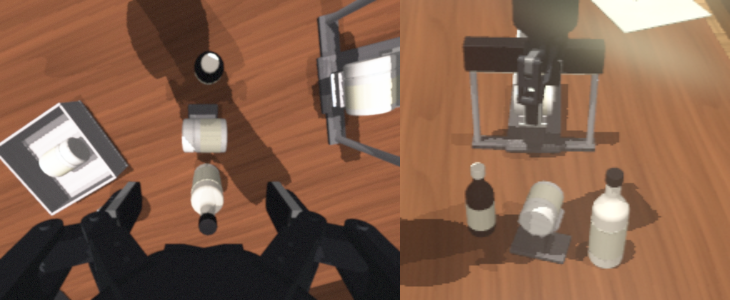

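The fresh tin is seated at (205,133) in the wrist part of the picture, the next tin is at the stop (370,85), the spent tin is in the tray (65,155), and the bottles have not moved. Handing in.

```bash
python3 -c "
from bench import robot
print(robot.job_done())"
```

```text
the job is handed in; nothing more can be done
None
```

The job is done and handed in at about 20 s of the 54 s; the hand-in reported no verdict. I moved the spent tin from the cradle into the tray. Then I took the end tin from the rack on its end faces, with the tool leaning back about 43° under the lamp, laid it in the V-cradle and let go.

- **Fresh tin:** the last wrist and side pictures put it at about (0.510, −0.091) m, yaw −0.35 rad. My cradle estimate was (0.511, −0.091) m, yaw −0.355 rad, taken from where the old tin lay and checked by projecting the cradle outline.
- **Spent tin:** it lies near the middle of the tray.
- **Rack:** the second tin was seen at the stop after the pickup and again in the last wrist picture. I judged this by eye, because the networks reported no rack tin in that last check. I did not measure the third and fourth tins again.
- **Bystanders:** both bottles look unmoved and upright in the last picture. The cup was not checked again after the spent tin was put in the tray, where it stood upright.
- **Disagreements:** an early outline fit to the cradle from the side camera alone was poor (yaw −0.26 rad, overlap 0.78), so I discarded it. For the spent tin in the tray, the top camera differed from the others by about 10 mm, well inside the tray limits.

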